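# Open the push-and-turn cleaner bottle at the computer repair bench

### The arm

A 6-joint arm with a two-finger parallel gripper is mounted at the origin on the work surface. World frame = base frame: x ahead of the robot, y to its left, z up, the work surface at z = 0. Lengths are in m, angles in rad, forces in N, time in s.
With the tool pointing down it reaches from about 0.35 to 1 m from the base axis. Payload 7.1 kg.
Tool frame: the origin (TCP) lies midway between the tips of the shut fingers; the grasp point (between the pads) lies 19 mm behind it (robot.pinch_z is the distance from the TCP to the grasp point, in m); z points along the fingers, y is the line along which they close (so a half turn about z gives the same grasp; the last joint's range is limited). The gripper opens to 85 mm and grips with 20 to 120 N. Pads are 22 mm wide; open, the fingers measure 114 mm over their backs; the gripper's body (76 mm by 85 mm) begins 54 mm behind the grasp point. The pads swing forward as they close: fully open they stand 13 mm farther back than shut.
Start: joints at [-1.15, 0.423, 1.63, -0, 1.089, -0.019], TCP at [0.266, -0.565, 0.231] pointing down, gripper open.
Joint ranges: [-3, 3], [-0.9, 2.11], [0.09, 2.58], [-1.31, 4.45], [0.11, 2.69], [-2.54, 2.54]. Speed limits (rad/s): [2.39, 2.39, 3.01, 3.14, 3.14, 3.14].

### API

Orientations are given as a 3x3 rotation matrix whose columns are the frame's x, y, z axes.
In Python, from bench import robot, imaging, ticket gives the robot as it stands. The module is installed in compiled form; this text tells all that it offers.
- The arm moves only by the tool play_rows, never from a script. Its argument "series" is a list of rows, each an object of numbers: "claw": the closure in counts, from 0 (fully open) to 255 (shut); "dx", "dy", "dz": the shift along the tool's x, y, z in mm; "spin": the turn about the tool's z in degrees. A call has 1 to 12 rows; each row is the pose to reach, as a shift and turn from the pose commanded when the call began, along the tool's axes at that moment; what a row does not reach only later rows make up. A row lasts 1/12 s, in which the tool goes at most 41.7 mm and 7.16 degrees, less where a joint would pass 70% of its speed; a pose out of reach is approached as far as the arm can. A call with a gripper value outside its range is refused whole. The fingers move at their own pace and stop on an object; "squeeze" is the grip in N (left out, the last holds). Time passes only in rows, so rows that repeat a pose let the fingers close. It gives the time, the measured TCP pose, the force, the opening and the grip force at its end, in the units of the state.
- robot.observe(): the state, without advancing time (a new reading comes with each control period).
- imaging.get_image(name): name is "scene" or "top" or "wrist"; returns a dict with "color" (480x640x3 uint8, blue, green, red), "z_map" (480x640 float32, m along the optical axis (not along the pixel's ray), 0 where there is no reading), "fx", "fy", "cx", "cy" (pixels), "dist" ([k1, k2, p1, p2, k3] as OpenCV has them; the pictures are not rectified), "world_from_camera" (4x4, takes a point from camera to world coordinates); the wrist camera has in their place "hand_eye" (4x4, takes a point from camera to tool coordinates, whose origin is the TCP and whose axes are the flange's). Camera axes: x right, y down, z forward; pixel columns grow to the right and rows downward; lengths in m; the calibration is good to about 2 mm. A picture is of the moment at which its call begins: read the wrist's pose just before it.
- ticket.job_done(): hands the job in; it is judged then, once.
The state is a dict: "time": time; "joint_pos": joint angles; "dq": joint speeds; "joint_torque": joint torques, N m; "tcp_pos": TCP position; "ee_rot": TCP orientation; "force": force on the tool from outside, world axes, zero at the start; "wrist_torque": the same for the moment, N m; "gripper_width": finger opening in m; "grasp_force": force on a finger pad.
Only numpy, scipy, OpenCV 4.12 (cv2) and the standard library are available. Lean on these libraries where they do the work, as an engineer would, in place of code of your own. Each camera call takes 0.05 s, during which the arm holds its last target. There are 200 camera calls.

### The job

Open the amber cleaner bottle in the bench holder so that a swab can be dipped: push its red safety cap down, keep it pushed while you turn it a quarter turn anticlockwise (seen from above), then lift it off. Finish while still holding the cap in the gripper, upright and still, straight above the bottle's mouth with 5 to 10 cm of free space between mouth and cap. Leave the other things on the bench where they are.

Things in the scene. Friction and masses are not known exactly. Their poses are not given: they have to be found in the camera images.
- cleaner_bottle: Amber round bottle, 64 mm diameter, white label, clamped in a grey ring (74 mm diameter, top 57 mm high) on a steel plate 120 x 120 x 12 mm. Fixed to the bench: neither turns nor tips; place and yaw vary. Origin: on its axis at bench level, z up. The shoulder slopes from 105 mm height at the neck to 99 mm at 28 mm radius and 92 mm at 32 mm radius.
- bottle_mouth (a point): Centre of the amber bottle's mouth: top of its neck, 134 mm above the bottle's origin, on the axis. Neck 31 mm diameter, lugs out to 20 mm radius.
- safety_cap: Red ribbed round cap, 51 mm diameter, 32 mm tall, about 60 g, loose but locked on the neck. Origin: centre of its lower rim, z up; at the start 116 mm above the bottle's origin, x axis along the bottle's x. Two inner lugs sit in notches of the neck, held up by a spring: it cannot be lifted, or turned beyond 5 degrees, unless pushed down. Grip it across any diameter; one grasp can do the whole job.
- cap_top (a point): Centre of the cap's top, 32 mm above its origin; a white bar on it points along cap +x. Pushing down takes 8 N to start, 12 N at the stop 6 mm down; over 4 mm down it turns. Keep it down for the first 55 degrees. Turned 65 to 140 degrees anticlockwise from above (80 to 90 is best) it is free and a spring raises it up to 3 mm. Clockwise is blocked.
- plain_bottle: White bottle, 64 mm diameter, 150 mm tall, with blue cap; loose bystander that may change places with the amber bottle. Origin: centre of its underside.
- drive_caddy: Bystander: hard drive in its caddy, about 170 x 112 x 34 mm, bare metal with a grey front and handle. Origin: centre of its underside.
- optical_drive: Bystander: steel optical drive with black front, 175 x 148 x 41 mm. Origin: centre of its underside.
- screw_tray: Bystander: blue open tray with three compartments, 100 x 160 x 28 mm. Origin: centre of its underside.
- screwdriver: Bystander: yellow-handled screwdriver, 200 mm long, lying down. Origin: under its middle.
- brush: Bystander: cleaning brush, 170 mm long, lying between the two bottles. Origin: under its middle.
- mug: Bystander: blue mug, 80 mm diameter, 90 mm tall. Origin: centre of its underside.
Not all that is in view belongs to the job. Several things have the shape of the safety_cap; the one meant has the colours described above.

How it is judged:
By the outcome, as a careful person would: the job done as asked, in the order asked, and still so for the second after the job is handed in, while the arm keeps its last pose, push and grip.
It also fails if it takes over 37 s, if anything falls off the work surface, if the arm or the gripper's body presses on something with over 40 N, if the wrist force passes 120 N, or if a joint passes its speed limit or range.

## Working session

There is one attempt and no reset: what is moved stays moved. The work goes in short steps, Python scripts to look and compute and a tool call to move; the robot and the scene stay as the last step left them, time stands still between calls to the robot, and variables do not carry over. Pictures are saved under pics/ and viewed, at most 10 in all, crops included, and the job is handed in when it is done.

Besides the shell and the picture viewer there is one more tool, called by a JSON object that holds its "method" and its "body". play_rows: Moves the arm, as the interface text tells. Its arguments: {"type":"object","properties":{"series":{"type":"array"},"squeeze":{"type":"number"}},"required":["series"]}

```bash
mkdir -p pics; python3 - <<'E'
from bench import robot, imaging
import cv2,numpy as np
s=robot.observe();print(s['time'],s['tcp_pos'],s['ee_rot'],s['force'],s['gripper_width'],robot.pinch_z)
a=imaging.get_image('scene');b=imaging.get_image('top')
np.save('scene.npy',a,allow_pickle=True);np.save('top.npy',b,allow_pickle=True)
cv2.imwrite('pics/scene0.png',a['color']);cv2.imwrite('pics/top0.png',b['color'])
print(b['world_from_camera'],b['dist'],b['fx'])
E
```

```text
0.0 [ 0.2658611  -0.56500486  0.23052401] [[ 9.04862175e-01  4.25704120e-01 -6.68413462e-04]
 [ 4.25704645e-01 -9.04861016e-01  1.44798947e-03]
 [ 1.15937992e-05 -1.59477762e-03 -9.99998728e-01]] [ 0.22907438 -1.29283773  0.73243784] 0.08543700684746887 0.0187
[[-0.02735174 -0.97892315  0.2023891   0.35288618]
 [-0.99962418  0.02715718 -0.00373868 -0.01902779]
 [-0.00183644 -0.20241529 -0.97929805  1.25120593]
 [ 0.          0.          0.          1.        ]] [-0.0095807  0.         0.         0.         0.       ] 498.9380743989335
```

View pics/top0.png

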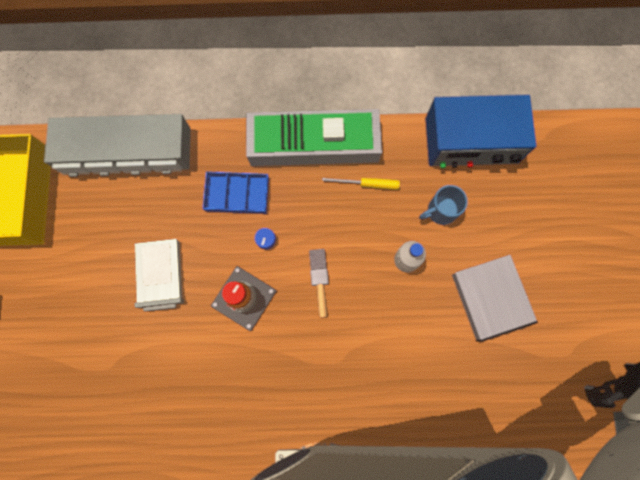

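View pics/scene0.png

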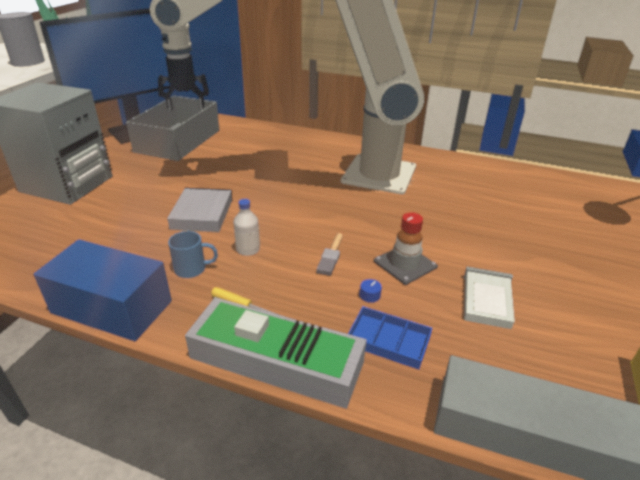

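The top view shows the red cap at about (236,292) with its white bar pointing toward the upper right. The scene view shows it at (411,222). The blue cap on the bench at (265,239) is a decoy. Next I'll locate the cap.

```bash
cat > h.py <<'E'
import numpy as np,cv2
def cast(im,uv,z,T=None):
    T=im['world_from_camera'] if T is None else T
    K=np.array([[im['fx'],0,im['cx']],[0,im['fy'],im['cy']],[0,0,1]])
    n=cv2.undistortPoints(np.float64(uv).reshape(-1,1,2),K,np.float64(im['dist'])).reshape(-1,2)
    d=np.c_[n,np.ones(len(n))]@T[:3,:3].T
    return T[:3,3]+d*((z-T[2,3])/d[:,2])[:,None]
def world(im,uv,T=None):
    T=im['world_from_camera'] if T is None else T
    K=np.array([[im['fx'],0,im['cx']],[0,im['fy'],im['cy']],[0,0,1]])
    uv=np.asarray(uv);n=cv2.undistortPoints(np.float64(uv).reshape(-1,1,2),K,np.float64(im['dist'])).reshape(-1,2)
    return (np.c_[n,np.ones(len(n))]*im['z_map'][uv[:,1],uv[:,0]][:,None])@T[:3,:3].T+T[:3,3]
def red(c):
    c=c.astype(int);return (c[...,2]>110)&(c[...,1]<60)&(c[...,0]<60)
E
python3 - <<'E'
from h import *
for n,(u,v) in (('top',(236,292)),('scene',(411,222))):
    im=np.load(n+'.npy',allow_pickle=True).item()
    m=red(im['color']);w=np.zeros_like(m);w[v-25:v+25,u-25:u+25]=1;m&=w
    p=np.argwhere(m)[:,::-1];W=world(im,p);print(n,len(p),np.percentile(W,[2,50,98],axis=0).round(3))
    t=(W[:,2]>.140);print('top pts',t.sum(),W[t].mean(0),(W[t].min(0)+W[t].max(0))/2)
    x0,y0,x1,y1=*p[t].min(0),*p[t].max(0);print(x0,y0,x1,y1,cast(im,[[(x0+x1)/2,(y0+y1)/2]],.148))
im=np.load('top.npy',allow_pickle=True).item()
cr=im['color'][255:340,200:290];cv2.imwrite('pics/crop.png',cv2.resize(cr,None,fx=7,fy=7,interpolation=cv2.INTER_CUBIC))
E
```

```text
top 241 [[0.441 0.159 0.124]
 [0.462 0.177 0.147]
 [0.486 0.202 0.151]]
top pts 212 [0.46262969 0.17826695 0.15224142] [0.41949941 0.09256122 0.69608745]
224 283 246 304 [[0.46259465 0.17920307 0.148     ]]
scene 199 [[0.474 0.165 0.121]
 [0.489 0.188 0.137]
 [0.495 0.206 0.149]]
top pts 80 [0.48561258 0.18676266 0.14532579] [0.47649888 0.18504732 0.14529336]
403 215 420 226 [[0.48030315 0.18484154 0.148     ]]
```

View pics/crop.png

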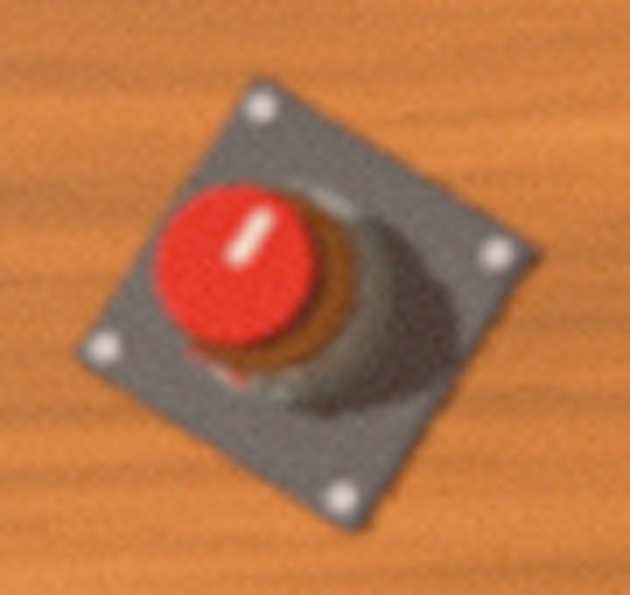

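The crop shows the cap centre at about (233.5,292.4), with the bar running up and to the right. The plate's bolt centre is at about (242.7,297.6).

```bash
python3 - <<'E'
from h import *
im=np.load('top.npy',allow_pickle=True).item()
f=lambda a:(np.array(a)+.5)/7-.5+[200,255]
print(cast(im,[f((237,265))],.148),cast(im,[f((301,301))],.012),cast(im,[f((237,258)),f((262,213))],.148))
E
```

```text
[[0.46505545 0.18269933 0.148     ]] [[0.46552986 0.1847835  0.012     ]] [[0.46726599 0.1827203  0.148     ]
 [0.48130312 0.17493393 0.148     ]]
```

{"method": "play_rows", "body": {"series": [{"dx": 250,"dy": -295},{"dx": 250,"dy": -295},{"dx": 250,"dy": -295},{"dx": 250,"dy": -295},{"dx": 250,"dy": -295},{"dx": 250,"dy": -295},{"dx": 250,"dy": -295},{"dx": 250,"dy": -295},{"dx": 250,"dy": -295},{"dx": 250,"dy": -295}]}}

```text
invalid input
```

{"method": "play_rows", "body": {"series": [{"claw": 0,"dx": 250,"dy": -295,"dz": 0,"spin": 0},{"claw": 0,"dx": 250,"dy": -295,"dz": 0,"spin": 0},{"claw": 0,"dx": 250,"dy": -295,"dz": 0,"spin": 0},{"claw": 0,"dx": 250,"dy": -295,"dz": 0,"spin": 0},{"claw": 0,"dx": 250,"dy": -295,"dz": 0,"spin": 0},{"claw": 0,"dx": 250,"dy": -295,"dz": 0,"spin": 0},{"claw": 0,"dx": 250,"dy": -295,"dz": 0,"spin": 0},{"claw": 0,"dx": 250,"dy": -295,"dz": 0,"spin": 0},{"claw": 0,"dx": 250,"dy": -295,"dz": 0,"spin": 0},{"claw": 0,"dx": 250,"dy": -295,"dz": 0,"spin": 0}], "squeeze": 80}}

```text
time: 0.93
tcp_pos: [0.3665, -0.1878, 0.231]
ee_rot: [[0.904, 0.428, -0.001], [0.428, -0.904, 0.002], [-0.0, -0.002, -1.0]]
force: [0.5, -0.3, 0.5]
gripper_width: 0.0853
grasp_force: 0.0
```

{"method": "play_rows", "body": {"series": [{"claw": 0,"dx": 248,"dy": -293,"dz": 0,"spin": 0},{"claw": 0,"dx": 248,"dy": -293,"dz": 0,"spin": 0},{"claw": 0,"dx": 248,"dy": -293,"dz": 0,"spin": 0},{"claw": 0,"dx": 248,"dy": -293,"dz": 0,"spin": 0},{"claw": 0,"dx": 248,"dy": -293,"dz": 0,"spin": 0},{"claw": 0,"dx": 248,"dy": -293,"dz": 0,"spin": 0},{"claw": 0,"dx": 248,"dy": -293,"dz": 0,"spin": 0},{"claw": 0,"dx": 248,"dy": -293,"dz": 0,"spin": 0},{"claw": 0,"dx": 248,"dy": -293,"dz": 0,"spin": 0},{"claw": 0,"dx": 248,"dy": -293,"dz": 0,"spin": 0},{"claw": 0,"dx": 248,"dy": -293,"dz": 0,"spin": 0},{"claw": 0,"dx": 248,"dy": -293,"dz": 0,"spin": 0}]}}

```text
time: 1.93
tcp_pos: [0.4657, 0.1785, 0.2307]
ee_rot: [[0.904, 0.427, -0.001], [0.427, -0.904, -0.001], [-0.002, 0.0, -1.0]]
force: [-1.3, -0.0, 0.1]
gripper_width: 0.0852
grasp_force: 0.0
```

```bash
python3 - <<'E'
from bench import robot, imaging
from h import *
s=robot.observe();T=np.eye(4);T[:3,:3]=s['ee_rot'];T[:3,3]=s['tcp_pos']
print(s['time'],s['tcp_pos'],s['joint_pos'],s['force'])
a=imaging.get_image('wrist');a['world_from_camera']=T@a['hand_eye'];np.save('wrist.npy',a,allow_pickle=True)
print(a['hand_eye'].round(3))
cv2.imwrite('pics/wrist1.png',a['color'])
E
```

```text
1.9333 [0.46570583 0.178507   0.23074031] [ 3.42382257e-01  2.39199861e-01  1.90381621e+00 -4.19820706e-04
  1.00022699e+00  1.47190805e+00] [-1.28763272 -0.03709601  0.06040918]
[[-0.001 -0.951 -0.308  0.08 ]
 [ 1.    -0.001 -0.     0.   ]
 [-0.    -0.308  0.951 -0.142]
 [ 0.     0.     0.     1.   ]]
```

View pics/wrist1.png

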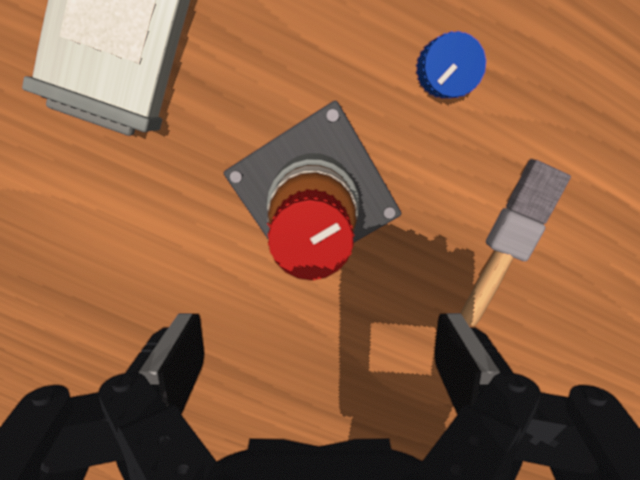

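The wrist view shows the red cap top centred near (311,236), with the fingers clear on both sides. I'll measure the top face, which is brighter than the sides.

```bash
python3 - <<'E'
from h import *
a=np.load('wrist.npy',allow_pickle=True).item();c=a['color'].astype(int)
m=((c[...,2]>165)&(c[...,1]<70)).astype(np.uint8)
k=max(cv2.findContours(m,cv2.RETR_EXTERNAL,cv2.CHAIN_APPROX_NONE)[0],key=cv2.contourArea)
h=cv2.convexHull(k);W=cast(a,h[:,0],.148)
e=cv2.minEnclosingCircle((W[:,:2]*1000).astype(np.float32));print(cv2.boundingRect(k),e,cv2.fitEllipse((W[:,:2]*1000).astype(np.float32)))
P=world(a,k[:,0]);print(np.median(P,0))
T=a['world_from_camera'];R=np.array([[.904,.427],[.427,-.904]]);
print('tool shift',R.T@(np.array(e[0])-[465.7,178.5]))
E
```

```text
(268, 201, 84, 70) ((468.9964294433594, 185.41525268554688), 24.531150817871094) ((469.7261962890625, 185.8076171875), (45.43773651123047, 48.85212326049805), 26.710933685302734)
[0.469214   0.18747482 0.14753792]
tool shift [ 5.93278511 -4.84381306]
```

```bash
cat > m.py <<'E'
from bench import robot, imaging
from h import *
s=robot.observe();T=np.eye(4);T[:3,:3]=s['ee_rot'];T[:3,3]=s['tcp_pos']
a=imaging.get_image('wrist');a['world_from_camera']=T@a['hand_eye'];c=a['color'].astype(int)
m=((c[...,2]>165)&(c[...,1]<70)).astype(np.uint8)
k=max(cv2.findContours(m,cv2.RETR_EXTERNAL,cv2.CHAIN_APPROX_NONE)[0],key=cv2.contourArea)
W=cast(a,cv2.convexHull(k)[:,0],.148)[:,:2]
e=cv2.minEnclosingCircle((W*1000).astype(np.float32));print(s['time'],s['tcp_pos'],cv2.boundingRect(k),e)
print('tool shift',s['ee_rot'][:2,:2].T@(np.array(e[0])-s['tcp_pos'][:2]*1000))
E
python3 m.py
```

```text
1.9833 [0.46557713 0.17771084 0.23082032] (267, 200, 84, 70) ((469.3248596191406, 185.74684143066406), 24.71126937866211)
tool shift [ 6.81347991 -5.67443024]
```

{"method": "play_rows", "body": {"series": [{"claw": 0,"dx": 6,"dy": -5,"dz": 25,"spin": 0},{"claw": 0,"dx": 6,"dy": -5,"dz": 50,"spin": 0},{"claw": 0,"dx": 6,"dy": -5,"dz": 50,"spin": 0},{"claw": 0,"dx": 6,"dy": -5,"dz": 50,"spin": 0},{"claw": 0,"dx": 6,"dy": -5,"dz": 50,"spin": 0}]}}

```text
time: 2.45
tcp_pos: [0.47, 0.1848, 0.1822]
ee_rot: [[0.905, 0.424, 0.0], [0.424, -0.905, 0.0], [0.0, 0.0, -1.0]]
force: [0.5, 0.3, 1.2]
gripper_width: 0.0854
grasp_force: 0.0
```

```bash
python3 m.py
```

```text
2.45 [0.46999181 0.18480429 0.18221119] (264, 238, 99, 54) ((472.384033203125, 188.5745391845703), 23.72939109802246)
tool shift [ 3.76645129 -2.39819762]
```

{"method": "play_rows", "body": {"series": [{"claw": 0,"dx": 1,"dy": -2,"dz": 25,"spin": 0},{"claw": 0,"dx": 1,"dy": -2,"dz": 50,"spin": 0},{"claw": 0,"dx": 1,"dy": -2,"dz": 68,"spin": 0},{"claw": 0,"dx": 1,"dy": -2,"dz": 68,"spin": 0},{"claw": 0,"dx": 1,"dy": -2,"dz": 68,"spin": 0},{"claw": 0,"dx": 1,"dy": -2,"dz": 68,"spin": 0}]}}

```text
time: 3.0
tcp_pos: [0.4708, 0.1881, 0.1149]
ee_rot: [[0.905, 0.426, 0.002], [0.426, -0.905, 0.001], [0.002, 0.0, -1.0]]
force: [0.2, -0.7, 0.1]
gripper_width: 0.0858
grasp_force: 0.0
```

```bash
python3 m.py; python3 - <<'E'
from bench import imaging
import cv2
cv2.imwrite('pics/wrist2.png',imaging.get_image('wrist')['color'])
E
```

```text
3.0 [0.47083836 0.18814661 0.11490607] (260, 312, 90, 38) ((483.34552001953125, 198.6448516845703), 14.370250701904297)
tool shift [15.78570009 -4.17761239]
```

View pics/wrist2.png

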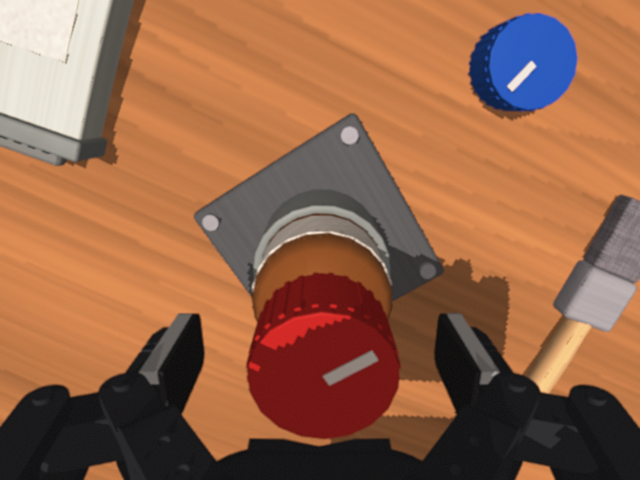

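The cap is now between the fingers, in shadow. Its top face is centred near (323.5,375), spanning columns 248 to 399. I'll cast that centre.

```bash
python3 - <<'E'
from bench import robot, imaging
from h import *
s=robot.observe();T=np.eye(4);T[:3,:3]=s['ee_rot'];T[:3,3]=s['tcp_pos']
a=imaging.get_image('wrist');a['world_from_camera']=T@a['hand_eye'];c=a['color'].astype(int)
m=((c[...,2]>80)&(c[...,1]<50)&(c[...,0]<50)).astype(np.uint8)
k=max(cv2.findContours(m,cv2.RETR_EXTERNAL,cv2.CHAIN_APPROX_NONE)[0],key=cv2.contourArea)[:,0]
k=k[k[:,1]>355]  # front half of the top's rim
W=cast(a,k,.148)[:,:2]*1000-s['tcp_pos'][:2]*1000
L=W@s['ee_rot'][:2,:2]
r=np.linalg.lstsq(np.c_[2*L,np.ones(len(L))],(L**2).sum(1),rcond=None)[0]
print(s['tcp_pos'],len(L),'centre in tool xy',r[:2],'radius',np.sqrt(r[2]+r[0]**2+r[1]**2))
E
```

```text
[0.47092948 0.18823809 0.11502445] 235 centre in tool xy [-2.45118051  1.82020892] radius 24.288804453313617
```

{"method": "play_rows", "body": {"series": [{"claw": 0,"dx": -2.5,"dy": 2,"dz": 1,"spin": 0},{"claw": 0,"dx": -2.5,"dy": 2,"dz": 1,"spin": 0},{"claw": 255,"dx": -2.5,"dy": 2,"dz": 1,"spin": 0},{"claw": 255,"dx": -2.5,"dy": 2,"dz": 1,"spin": 0},{"claw": 255,"dx": -2.5,"dy": 2,"dz": 1,"spin": 0},{"claw": 255,"dx": -2.5,"dy": 2,"dz": 1,"spin": 0},{"claw": 255,"dx": -2.5,"dy": 2,"dz": 1,"spin": 0},{"claw": 255,"dx": -2.5,"dy": 2,"dz": 1,"spin": 0},{"claw": 255,"dx": -2.5,"dy": 2,"dz": 1,"spin": 0},{"claw": 255,"dx": -2.5,"dy": 2,"dz": 1,"spin": 0}], "squeeze": 80}}

```text
time: 3.98
tcp_pos: [0.4683, 0.1851, 0.1127]
ee_rot: [[0.905, 0.426, -0.0], [0.426, -0.905, 0.0], [0.0, -0.0, -1.0]]
force: [-1.0, 0.3, 5.5]
gripper_width: 0.0484
grasp_force: 81.1
```

{"method": "play_rows", "body": {"series": [{"claw": 255,"dx": 0,"dy": 0,"dz": 2,"spin": 0},{"claw": 255,"dx": 0,"dy": 0,"dz": 4,"spin": 0},{"claw": 255,"dx": 0,"dy": 0,"dz": 6,"spin": 0},{"claw": 255,"dx": 0,"dy": 0,"dz": 6,"spin": 0},{"claw": 255,"dx": 0,"dy": 0,"dz": 6,"spin": 0}]}}

```text
time: 4.4
tcp_pos: [0.4684, 0.1851, 0.107]
ee_rot: [[0.905, 0.426, 0.0], [0.426, -0.905, 0.0], [0.0, -0.0, -1.0]]
force: [-3.4, -0.4, 10.8]
gripper_width: 0.0479
grasp_force: 81.1
```

{"method": "play_rows", "body": {"series": [{"claw": 255,"dx": 0,"dy": 0,"dz": 1,"spin": 0},{"claw": 255,"dx": 0,"dy": 0,"dz": 2,"spin": 0},{"claw": 255,"dx": 0,"dy": 0,"dz": 2,"spin": 0},{"claw": 255,"dx": 0,"dy": 0,"dz": 2,"spin": 0}]}}

```text
time: 4.73
tcp_pos: [0.4685, 0.1851, 0.1065]
ee_rot: [[0.905, 0.426, 0.001], [0.426, -0.905, 0.0], [0.001, 0.0, -1.0]]
force: [-7.9, -2.8, 28.2]
gripper_width: 0.0482
grasp_force: 83.3
```

{"method": "play_rows", "body": {"series": [{"claw": 255,"dx": 0,"dy": 0,"dz": -0.5,"spin": -3},{"claw": 255,"dx": 0,"dy": 0,"dz": -0.5,"spin": -9},{"claw": 255,"dx": 0,"dy": 0,"dz": -0.5,"spin": -15},{"claw": 255,"dx": 0,"dy": 0,"dz": -0.5,"spin": -20},{"claw": 255,"dx": 0,"dy": 0,"dz": -0.5,"spin": -20}]}}

```text
time: 5.15
tcp_pos: [0.4689, 0.1858, 0.1066]
ee_rot: [[0.701, 0.713, 0.002], [0.713, -0.701, 0.001], [0.002, 0.0, -1.0]]
force: [-4.9, 1.6, 20.4]
gripper_width: 0.048
grasp_force: 82.0
```

```bash
python3 - <<'E'
from bench import robot
s=robot.observe();print(s['wrist_torque'],s['force'],s['joint_pos'])
E
```

```text
[0.20014742 0.96221902 0.12545633] [-4.85610927  1.63846418 20.37899306] [3.53227660e-01 4.40242458e-01 1.97588856e+00 1.13583393e-03
 7.23580243e-01 1.12985465e+00]
```

{"method": "play_rows", "body": {"series": [{"claw": 255,"dx": 0,"dy": 0,"dz": 0,"spin": -6},{"claw": 255,"dx": 0,"dy": 0,"dz": 0,"spin": -12},{"claw": 255,"dx": 0,"dy": 0,"dz": 0,"spin": -18},{"claw": 255,"dx": 0,"dy": 0,"dz": 0,"spin": -24},{"claw": 255,"dx": 0,"dy": 0,"dz": 0,"spin": -30},{"claw": 255,"dx": 0,"dy": 0,"dz": 0,"spin": -36},{"claw": 255,"dx": 0,"dy": 0,"dz": 0,"spin": -42},{"claw": 255,"dx": 0,"dy": 0,"dz": 0,"spin": -48},{"claw": 255,"dx": 0,"dy": 0,"dz": 0,"spin": -54},{"claw": 255,"dx": 0,"dy": 0,"dz": 0,"spin": -60},{"claw": 255,"dx": 0,"dy": 0,"dz": 0,"spin": -66},{"claw": 255,"dx": 0,"dy": 0,"dz": 0,"spin": -66}]}}

```text
time: 6.15
tcp_pos: [0.4678, 0.186, 0.1066]
ee_rot: [[-0.366, 0.93, -0.001], [0.93, 0.366, 0.001], [0.001, -0.0, -1.0]]
force: [-10.8, 3.6, 23.8]
gripper_width: 0.0484
grasp_force: 82.3
```

```bash
python3 - <<'E'
from bench import robot,imaging
import cv2
s=robot.observe();print(s['wrist_torque'],s['force'],s['tcp_pos'])
cv2.imwrite('pics/w3.png',imaging.get_image('wrist')['color'])
E
```

```text
[0.55502399 1.63689326 0.17168583] [-10.7666068    3.6416451   23.81965702] [0.46780423 0.18598686 0.10658484]
```

View pics/w3.png

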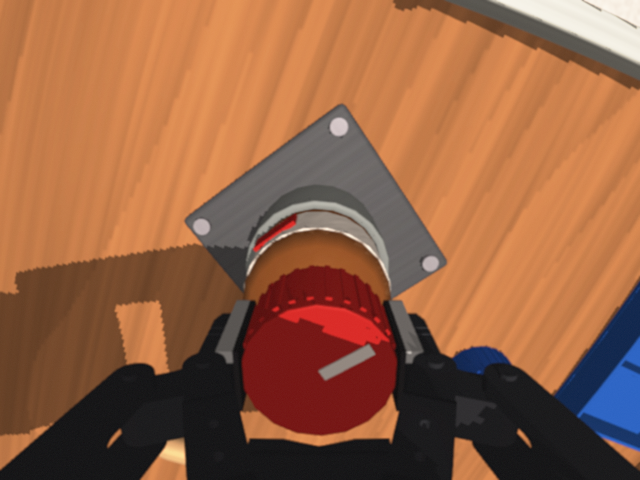

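In this view the bar keeps its angle relative to the fingers, from (320,375) to (374,350). So the cap turned with the gripper by about 86°. I'll lift gently.

{"method": "play_rows", "body": {"series": [{"claw": 255,"dx": 0,"dy": 0,"dz": -3,"spin": 0},{"claw": 255,"dx": 0,"dy": 0,"dz": -6,"spin": 0},{"claw": 255,"dx": 0,"dy": 0,"dz": -9,"spin": 0},{"claw": 255,"dx": 0,"dy": 0,"dz": -12,"spin": 0},{"claw": 255,"dx": 0,"dy": 0,"dz": -12,"spin": 0}]}}

```text
time: 6.62
tcp_pos: [0.4675, 0.1853, 0.117]
ee_rot: [[-0.361, 0.932, -0.001], [0.932, 0.361, 0.0], [0.001, -0.001, -1.0]]
force: [-4.6, 3.2, 1.7]
gripper_width: 0.0479
grasp_force: 82.8
```

{"method": "play_rows", "body": {"series": [{"claw": 255,"dx": 0,"dy": 0,"dz": -10,"spin": 0},{"claw": 255,"dx": 0,"dy": 0,"dz": -22,"spin": 0},{"claw": 255,"dx": 0,"dy": 0,"dz": -38,"spin": 0},{"claw": 255,"dx": 0,"dy": 0,"dz": -54,"spin": 0},{"claw": 255,"dx": 0,"dy": 0,"dz": -70,"spin": 0},{"claw": 255,"dx": 0,"dy": 0,"dz": -80,"spin": 0},{"claw": 255,"dx": 0,"dy": 0,"dz": -88,"spin": 0},{"claw": 255,"dx": 0,"dy": 0,"dz": -88,"spin": 0},{"claw": 255,"dx": 0,"dy": 0,"dz": -88,"spin": 0},{"claw": 255,"dx": 0,"dy": 0,"dz": -88,"spin": 0}]}}

```text
time: 7.45
tcp_pos: [0.4679, 0.1848, 0.2041]
ee_rot: [[-0.362, 0.932, -0.001], [0.932, 0.362, -0.0], [-0.0, -0.001, -1.0]]
force: [-0.3, 0.6, -0.6]
gripper_width: 0.0482
grasp_force: 82.6
```

```bash
python3 - <<'E'
from bench import robot,imaging
import cv2,numpy as np
s=robot.observe();print(s['wrist_torque'],s['force'],s['tcp_pos'],abs(s['dq']).max())
a=imaging.get_image('scene')['color'][120:300,310:510];b=imaging.get_image('wrist')['color']
cv2.imwrite('pics/e.png',np.hstack([cv2.resize(a,(400,360)),cv2.resize(b,(400,360))]))
E
```

```text
[ 0.02012738 -0.01133801  0.0040462 ] [-0.32484931  0.62813126 -0.62951856] [0.46788703 0.18477469 0.20412586] 0.007135970635272558
```

View pics/e.png

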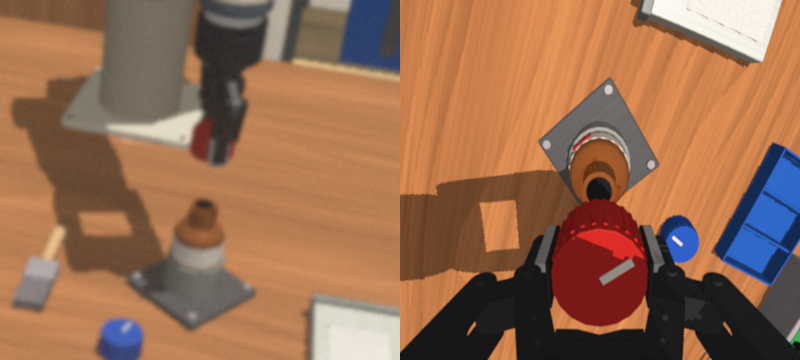

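The bottle neck is open. The cap is held upright about 73 mm above the mouth, and the arm is still.

```bash
python3 -c "
from bench import ticket
print(ticket.job_done())"
```

```text
the job is handed in; nothing more can be done
None
```

The amber bottle is open: I pushed the cap down, turned it about 86° anticlockwise and lifted it off, and the gripper now holds it still and upright about 73 mm above the mouth; the job was handed in at about 7.5 s, and the verdict wasn't shown.

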